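# Load a slide carrier into a spring magazine

### The job

The spring-loaded magazine on the desk holds one long slide carrier and has room for a second. Take the other long carrier of the same size, lay it flat and lengthwise over the mouth and push it straight down past the two end lips until they snap out over its ends, so that it stays held under them, on top of the first one, when you let go. Leave the short carrier where it lies.

Things in the scene. Friction and masses are not known exactly. Their poses are not given: they have to be found in the camera images.
- magazine: Fixed magazine, white towers on a metal base. Origin: underside centre, y along its length. Channel 52 (x) by 104 mm (y); carriers lie flat in it, length along y. Guides only at its corners (|y| over 30 mm, to z 97 mm); the long sides are open for fingers. Sprung lips at the y ends stand in 20 mm: underside at z 60 mm, top sloping up to z 88 mm; a carrier pushed down parts them (2 N each).
- carrier: The carrier to load: flat grey plastic case with a glassy window on top, 34 mm (x) by 90 mm (y) by 14 mm (z), 45 g, lying flat on the desk. Origin: centre of the underside; y along its length, z up. Can be gripped across the 34 mm.
- short_carrier: A carrier of the same look but only 60 mm long (34 x 60 x 14 mm), lying on the desk; too short for the lips to hold. Not to be used. Origin: centre of the underside, y along its length.
- follower (a joint): Spring plate under the stack, in the magazine; metres pressed down from where one carrier lies against the lips (0); about 0.014 with two, at most 0.030. Pushes up with 4 N (one) to 5 N (two). The long carrier already in lies on it, underside 46 mm over the desk at the start. Press the second one's top 2 to 6 mm under the lips; let go, it rises against them.
Things that resemble listed ones, but are neither listed nor needed, are in the scene too. Leave any red look-alike of the carrier alone.

How it is judged:
On the way:
1. the fingers push the carrier down under the lips (z of carrier in the frame of magazine below 0.0475 m and horizontal distance between carrier and magazine below 0.015 m and contact force between the fingers and carrier above 0.3 N), for 0.05 s.
At the end, for the whole second after the job is handed in: The long carrier lies flat (within 7 degrees) and lengthwise (within 14 degrees) in the magazine's channel, its centre within 15 mm of the magazine's, held at rest under both lips (underside 40 to 48.5 mm above the magazine's underside), with the first carrier under it (follower 9 to 19 mm down) (z of carrier in the frame of magazine between 0.04 and 0.0485 m and horizontal distance between carrier and magazine below 0.015 m and angle between the y axis of carrier and the y axis of magazine, either way round below 0.25 rad and angle between carrier's own z axis and vertical below 0.12 rad and linear speed of carrier below 0.02 m/s and value of joint follower between 0.009 and 0.019 m); the robot touches nothing.
It fails at once if the short carrier is moved more than 30 mm (distance of short_carrier from where it was at the start of the episode above 0.03 m).
It also fails if it takes over 40 s, if anything falls off the work surface, if the arm or the gripper's body presses on something with over 40 N, if the wrist force passes 120 N, or if a joint passes its speed limit or range.

### The arm

A 7-joint arm with a two-finger parallel gripper is mounted at the origin on a cart in front of the work surface, level with it; the furniture and walls round the work are solid. World frame = base frame: x ahead of the robot, y to its left, z up, the work surface at z = 0. Lengths are in m, angles in rad, forces in N, time in s.
With the tool pointing down it reaches from about 0.4 to 0.85 m from the base axis. Payload 10.4 kg.
Tool frame: the origin (TCP) lies at the very end of the fingers, on their centre line; the grasp point (between the pads) lies 19 mm behind it (manip.tcp_to_grasp is the distance from the TCP to the grasp point, in m); x points along the fingers, y is the direction in which the jaws open and shut, and the axes are right-handed (so a half turn about x gives the same grasp; the last joint's range is limited). The gripper opens to 85 mm and grips with 20 to 120 N. Pads are 22 mm wide; open, the fingers measure 114 mm over their backs; the gripper's body (76 mm by 85 mm) begins 54 mm behind the grasp point. The pads swing forward as they close: fully open they stand 13 mm farther back than shut.
Start: joints at [-1.161, 0.332, -0.065, 1.46, 0.022, 1.35, -0.088], TCP at [0.262, 0.567, 0.231] pointing down, gripper open.
Joint ranges: [-2.6, 2.6], [-0.5, 2.12], [-1.47, 1.34], [0.16, 2.42], [-1.27, 4.41], [0.06, 2.06], [-2.6, 2.6]. Speed limits (rad/s): [2.22, 2.22, 2.79, 2.79, 3.14, 3.14, 3.14].

### API

Orientations are given as a unit quaternion [x, y, z, w].
In Python, from workcell import manip, cams, hand_in gives the robot as it stands.
- The arm moves only by the shell command python3 -m handwheel 'ROWS' [FORCE]. ROWS is text: rows parted by semicolons, each of 7 numbers parted by spaces: the shift along the tool's x, y, z in mm, then the turn, a rotation vector about the tool's x, y, z in rad, then the finger opening in mm, from 0 to 85.4. A call has 1 to 8 rows; each row shifts and turns the commanded pose from where the row before left it, along the tool's axes as they then stand; what a row does not reach is not made up. A row lasts 1/10 s, in which the tool goes at most 50 mm and 8.59 degrees, less where a joint would pass 70% of its speed; a pose out of reach is approached as far as the arm can. A call with a gripper value outside its range is refused whole. The fingers move at their own pace and stop on an object; FORCE is the grip in N (left out, the last holds). Time passes only in rows, so rows that do not move let the fingers close. It gives the time, the measured TCP pose, the force and the opening at its end, in the units of the state.
- manip.get_obs(): the state, without advancing time (a new reading comes with each control period).
- cams.camera(name): name is "side" or "top" or "wrist"; returns a dict with "color" (420x560x3 uint8, blue, green, red), "depth" (420x560 float32, m along the optical axis (not along the pixel's ray), 0 where there is no reading), "camera_matrix" (3x3 intrinsics, pixels), "origin" and "attitude" of the camera in the world; the wrist camera has in their place "T_tool_cam" (4x4, takes a point from camera to tool coordinates, whose origin is the TCP and whose axes are the tool frame's). Camera axes: x right, y down, z forward; pixel columns grow to the right and rows downward; lengths in m; the calibration is good to about 2 mm. A picture is of the moment at which its call begins: read the wrist's pose just before it.
- hand_in(): hands the job in, once; it reports no verdict.
Trained networks look in the newest picture that a camera, given by its name, has taken for a name from the list of things; names that differ only in an ending like _2 or _b are one class to them, and where a whole thing is asked for, a point or a joint stands for the part that bears it (a point fixed in the world has none). Each returns a list of dicts, best first, with "conf" (0 to 1); they miss things now and then, are a little off and sometimes report something else, mostly with a low value. They report only what shows in the picture. A call takes as long as a camera call. They do not tell look-alikes from the thing itself.
- cams.recognise(camera, thing): "box" ([left, top, width, height] in pixels, round what is visible of it).
- cams.outline_of(camera, thing): "region" (420x560 bool, what is visible of it) and "box" ([left, top, width, height] in pixels, round what is visible of it).
The state is a dict: "clock": time; "joint_pos": joint angles; "joint_velocities": joint speeds; "tau": joint torques, N m; "position": TCP position; "ee_rot": TCP orientation; "ft_force": force on the tool from outside, world axes, zero at the start; "torque": the same for the moment, N m; "grip_width": opening from 0.0 (shut) to 1.0 (fully open).
Only numpy, scipy, OpenCV 4.12 (cv2) and the standard library are available. Lean on these libraries where they do the work, as an engineer would, in place of code of your own. Each camera call takes 0.05 s, during which the arm holds its last target.

## Working session

There is one attempt and no reset: what is moved stays moved. The work goes in short steps, Python scripts to look and compute and a shell command to move; the robot and the scene stay as the last step left them, time stands still between calls to the robot, and variables do not carry over. Pictures are saved under pics/ and viewed, and the job is handed in when it is done.

```bash
ls; mkdir -p pics; python3 - <<'E'
from workcell import manip,cams
import cv2,numpy as np
o=manip.get_obs();print(o['clock'],o['position'],o['ee_rot'],manip.tcp_to_grasp)
for n in ['top','side']:
    c=cams.camera(n);cv2.imwrite(f'pics/{n}0.png',c['color']);np.savez(f'pics/{n}0.npz',**c)
    print(n,c['origin'],c['attitude'],c['camera_matrix'])
    for t in ['magazine','carrier','short_carrier']:
        print(t,[(round(d['conf'],2),d['box']) for d in cams.recognise(n,t)])
E
```

```text
pics
0.0 [0.26195882 0.56703026 0.23051916] [ 0.15131606  0.69070177 -0.15230027  0.6905354 ] 0.0187
top [0.41040924 0.06769716 1.23935277] [ 0.71002886 -0.70384716  0.02018732 -0.00711822] [[511.60235979   0.         287.35177384]
 [  0.         511.60235979 202.68412068]
 [  0.           0.           1.        ]]
magazine [(0.69, [331.3, 140.9, 84.4, 55.6])]
carrier [(0.7, [242.6, 153.5, 39.3, 27.7]), (0.56, [344.2, 232.2, 37.9, 39.8])]
short_carrier [(0.84, [177.7, 168.5, 24.8, 20.4])]
side [0.44227387 0.77481767 0.66105259] [-0.00995435  0.90471487 -0.42576427  0.01080321] [[533.77534008   0.         283.79858159]
 [  0.         533.77534008 208.55723951]
 [  0.           0.           1.        ]]
magazine [(0.88, [220.1, 114.5, 61.1, 84.5])]
carrier [(0.92, [331.4, 163.4, 42.0, 23.7]), (0.6, [218.8, 232.3, 37.7, 45.0])]
short_carrier [(0.83, [231.4, 316.9, 39.1, 39.8])]
```

View pics/top0.png

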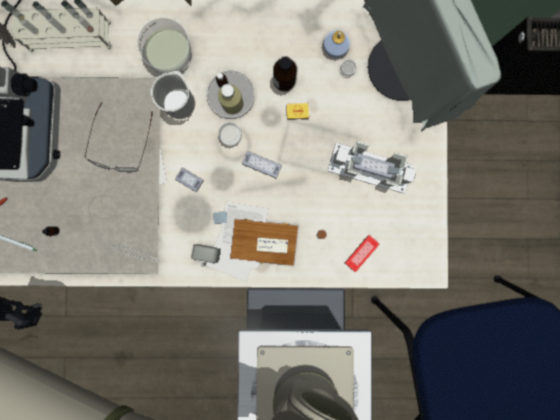

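View pics/side0.png

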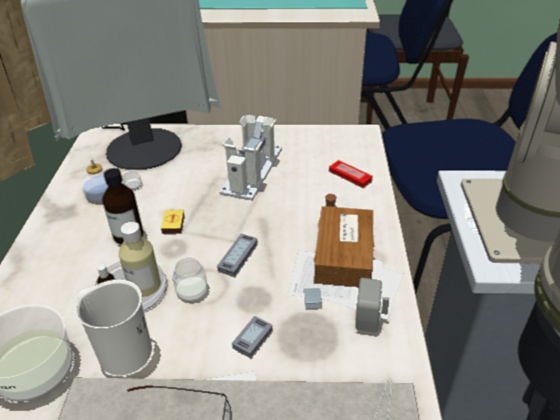

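The candidates in the top picture are a long grey case at (262,164), a shorter grey one at (189,179) and a red one at (362,253). The long grey one fits the description; the shorter grey one is the short carrier and the red one is the decoy. The magazine is at (372,168). I'll confirm this in a crop and measure.

```bash
cat > h.py <<'E'
import numpy as np,cv2
from scipy.spatial.transform import Rotation as R
def cloud(c,T=None):
    d=c['depth'];K=c['camera_matrix']
    v,u=np.indices(d.shape)
    P=np.stack([(u-K[0,2])/K[0,0]*d,(v-K[1,2])/K[1,1]*d,d],-1)
    if T is None:
        Rm=R.from_quat(c['attitude']).as_matrix() if np.size(c['attitude'])==4 else np.array(c['attitude'])
        return P@Rm.T+np.array(c['origin'])
    return P@T[:3,:3].T+T[:3,3]
E
python3 - <<'E'
from h import *
for n in ['top','side']:
    c=dict(np.load(f'pics/{n}0.npz'));W=cloud(c)
    box={'top':{'car':(235,145,290,185),'short':(170,162,210,196),'mag':(322,135,422,200)},'side':{'car':(215,230,262,280),'short':(228,312,276,360),'mag':(215,108,290,204)}}[n]
    for k,(a,b,e,f) in box.items():
        P=W[b:f,a:e].reshape(-1,3);P=P[c['depth'][b:f,a:e].ravel()>0]
        tab=np.median(P[P[:,2]<0.008,2]) if (P[:,2]<.008).any() else None
        if k!='mag':
            Q=P[(P[:,2]>0.008)&(P[:,2]<.03)]
            r=cv2.minAreaRect((Q[:,:2]*1000).astype(np.float32)); print(n,k,r,tab,np.median(Q[:,2]),len(Q))
        else:
            for lo,hi in [(.004,.02),(.02,.05),(.05,.075),(.075,.12)]:
                Q=P[(P[:,2]>lo)&(P[:,2]<hi)]
                if len(Q)>5: print(n,k,lo,hi,len(Q),cv2.minAreaRect((Q[:,:2]*1000).astype(np.float32)),Q[:,2].max())
a=cv2.imread('pics/top0.png');
A=cv2.resize(a[130:280,165:425],None,fx=3,fy=3,interpolation=cv2.INTER_CUBIC);cv2.imwrite('pics/c0.png',A)
b=cv2.imread('pics/side0.png');cv2.imwrite('pics/c1.png',cv2.resize(b[100:290,200:300],None,fx=3,fy=3,interpolation=cv2.INTER_CUBIC))
E
```

```text
top car ((550.8693237304688, 108.3416976928711), (90.20592498779297, 34.29370880126953), 67.83975982666016) -0.0009564148016947271 0.013511521798033943 522
top short ((512.9658813476562, 282.0748596191406), (60.19264221191406, 33.671165466308594), 59.565406799316406) -0.0007842423782193908 0.013506929791561317 353
top mag 0.004 0.02 904 ((547.4448852539062, -160.00643920898438), (239.17491149902344, 156.14166259765625), 89.89903259277344) 0.01998372857146613
top mag 0.02 0.05 194 ((545.2525634765625, -153.92330932617188), (182.47708129882812, 62.140384674072266), 74.20722961425781) 0.04972445978207829
top mag 0.05 0.075 797 ((544.3889770507812, -154.89361572265625), (190.23876953125, 60.641937255859375), 74.3689193725586) 0.07499731855387792
top mag 0.075 0.12 772 ((545.4833984375, -155.08236694335938), (184.18629455566406, 73.4519271850586), 74.30980682373047) 0.10117849910081667
side car ((548.5548706054688, 110.09628295898438), (91.9681167602539, 36.309566497802734), 68.15848541259766) -0.0008863760014784505 0.013282747893694102 774
side short ((510.4942626953125, 283.5567626953125), (61.658512115478516, 35.081504821777344), 59.74740219116211) -0.0007811919806507417 0.013414617615717606 826
side mag 0.004 0.02 817 ((543.173828125, -151.9435577392578), (199.89695739746094, 72.98500061035156), 74.60913848876953) 0.019976366076726926
side mag 0.02 0.05 559 ((546.5796508789062, -141.4202880859375), (165.43850708007812, 63.74434280395508), 74.02080535888672) 0.04998045606038681
side mag 0.05 0.075 932 ((546.3425903320312, -141.720947265625), (168.5066680908203, 62.9827766418457), 74.0590591430664) 0.07498233400707788
side mag 0.075 0.12 866 ((543.5096435546875, -152.60720825195312), (185.39649963378906, 72.93031311035156), 74.1888656616211) 0.09876680260201831
```

View pics/c0.png

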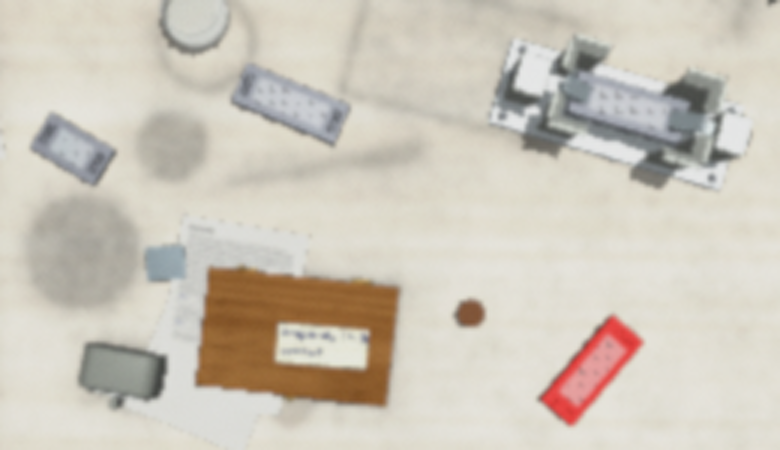

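View pics/c1.png

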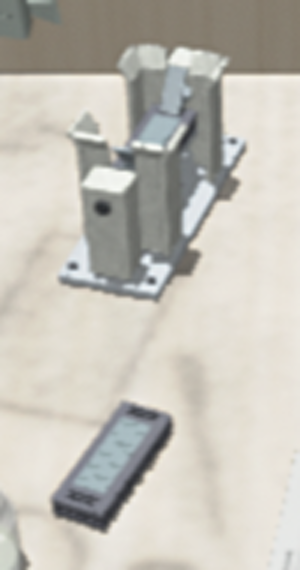

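The crop confirms it: the long grey case measures 90.2 x 34.3 mm, is about 14 mm high and has a window. The short one measures 60 x 34 mm and the red one is the decoy. Next I work out the move to above the carrier.

```bash
cat >> h.py <<'E'
def plan(target,yaw_y,flip=None):
    """target TCP world, yaw (deg) of jaw axis; prints shift in tool mm, rotvec in tool"""
    from workcell import manip
    o=manip.get_obs();p=np.array(o['position']);M=R.from_quat(o['ee_rot']).as_matrix()
    print('now',o['clock'],p.round(4),'toolx',M[:,0].round(3),'tooly',M[:,1].round(3),'yaw',np.degrees(np.arctan2(M[1,1],M[0,1])).round(2),'F',np.round(o['ft_force'],1),'w',o['grip_width'],'q',np.round(o['joint_pos'],2))
    for s in (0,180):
        a=np.radians(yaw_y+s);x=np.array([0,0,-1.]);y=np.array([np.cos(a),np.sin(a),0]);T=np.stack([x,y,np.cross(x,y)],1)
        rv=R.from_matrix(M.T@T).as_rotvec();sh=M.T@(np.array(target)-p)*1000
        print(s,'shift',sh.round(1),'rotvec',rv.round(3),'deg',np.degrees(np.linalg.norm(rv)).round(1),'shift in final axes',(T.T@(np.array(target)-p)*1000).round(1))
E
python3 -c "
from h import *
plan([.5497,.1092,.12],-22)"
```

```text
now 0.4 [0.2621 0.5673 0.2312] toolx [-0. -0. -1.] tooly [ 0.419  0.908 -0.   ] yaw 65.2 F [-0.4 -0.1  0.6] w 0.9989319083302297 q [-1.16  0.33 -0.06  1.46  0.02  1.35 -0.09]
0 shift [ 111.2 -295.2  453.2] rotvec [1.522 0.    0.   ] deg 87.2 shift in final axes [111.2 438.3 317. ]
180 shift [ 111.2 -295.2  453.2] rotvec [-1.62 -0.    0.  ] deg 92.8 shift in final axes [ 111.2 -438.3 -317. ]
```

```bash
python3 -m handwheel '0 -25 38 0 0 0 85; 0 -25 38 0 0 0 85; 0 -25 38 0 0 0 85; 0 -25 38 0 0 0 85; 0 -25 38 0.14 0 0 70; 0 0 0 0.14 0 0 60; 0 0 0 0.14 0 0 60; 0 0 0 0.14 0 0 60' 60; python3 -c "
from h import *
plan([.5497,.1092,.12],-22)"
```

```text
clock: 1.2
position: [0.3824, 0.3739, 0.2315]
ee_rot: [0.339, 0.621, -0.339, 0.621]
ft_force: [-0.3, 0.3, -0.2]
grip_width: 0.704
now 1.2 [0.3824 0.3739 0.2315] toolx [ 0.  0. -1.] tooly [0.841 0.541 0.   ] yaw 32.74 F [-0.3  0.3 -0.2] w 0.7035527689131889 q [-0.94  0.13  0.09  1.71 -0.01  1.3  -0.28]
0 shift [111.4  -2.5 313.2] rotvec [ 0.955 -0.    -0.   ] deg 54.7 shift in final axes [111.5 254.3 182.8]
180 shift [111.4  -2.5 313.2] rotvec [-2.186e+00  0.000e+00 -1.000e-03] deg 125.3 shift in final axes [ 111.5 -254.3 -182.8]
```

```bash
python3 -m handwheel '0 0 49 0 0 0 55; 0 0 49 0 0 0 55; 0 0 49 0 0 0 55; 0 0 49 0 0 0 55; 0 0 49 0 0 0 55; 0 0 49 0 0 0 55; 0 -2 19 0.136 0 0 55; 0 0 0 0.136 0 0 55' ; python3 -m handwheel '0 0 0 0.136 0 0 55; 0 0 0 0.136 0 0 55; 0 0 0 0.136 0 0 55; 0 0 0 0.136 0 0 55; 0 0 0 0.136 0 0 55; 0 0 0 0 0 0 55'; python3 -c "
from h import *
plan([.5497,.1092,.12],-22)
from workcell import cams,manip
o=manip.get_obs();c=cams.camera('wrist');cv2.imwrite('pics/w1.png',c['color'])
T=np.eye(4);T[:3,:3]=R.from_quat(o['ee_rot']).as_matrix();T[:3,3]=o['position']
np.savez('pics/w1.npz',T=T,**c)
W=cloud(c,T@c['T_tool_cam']);m=(c['depth']>0)
for r in cams.outline_of('wrist','carrier'): 
  Q=W[r['region']&m];Q=Q[(Q[:,2]>.006)&(Q[:,2]<.03)];print(r['conf'],r['box'],cv2.minAreaRect((Q[:,:2]*1000).astype(np.float32)) if len(Q) else 0)
"
```

```text
clock: 2.0
position: [0.5529, 0.1067, 0.2314]
ee_rot: [0.421, 0.568, -0.421, 0.568]
ft_force: [-0.3, 0.4, -1.0]
grip_width: 0.64
clock: 2.6
position: [0.5515, 0.1111, 0.2313]
ee_rot: [0.585, 0.398, -0.585, 0.398]
ft_force: [0.1, 0.6, -0.3]
grip_width: 0.645
now 2.6 [0.5515 0.1111 0.2313] toolx [ 0.  0. -1.] tooly [ 0.93  -0.367  0.   ] yaw -21.55 F [ 0.1  0.6 -0.3] w 0.6450678209451929 q [-0.66  0.2   0.43  1.65 -0.09  1.31 -0.58]
0 shift [111.3  -0.9   2.4] rotvec [ 0.008 -0.    -0.   ] deg 0.5 shift in final axes [111.3  -0.9   2.4]
180 shift [111.3  -0.9   2.4] rotvec [-3.134  0.    -0.   ] deg 179.5 shift in final axes [111.3   0.9  -2.4]
0.74 [147.9, 0.0, 42.3, 56.1] ((509.1405944824219, 277.1877746582031), (47.22593688964844, 34.408775329589844), 59.66059494018555)
0.61 [258.9, 128.3, 35.6, 90.3] ((550.5684814453125, 108.96349334716797), (89.87322235107422, 33.96209716796875), 67.70301818847656)
```

View pics/w1.png

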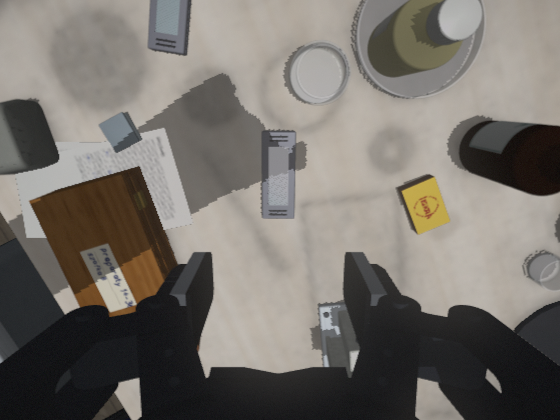

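The wrist picture shows the long carrier at (277,174), centred between the jaws. Its measured position (0.5506, 0.1090) agrees with the fixed cameras. Descending.

```bash
python3 -m handwheel '45 0 2 0.006 0 0 50; 45 0 0 0 0 0 50; 45 0 0 0 0 0 50; 40 0 0 0 0 0 50; 25 0 0 0 0 0 50; 15 0 0 0 0 0 50; 8 0 0 0 0 0 50; 0 0 0 0 0 0 50'; python3 -c "
from h import *
plan([.5503,.1090,.004],-22.2)"
```

```text
clock: 3.5
position: [0.5508, 0.1091, 0.0082]
ee_rot: [-0.585, -0.397, 0.585, -0.397]
ft_force: [-0.2, -0.5, -0.4]
grip_width: 0.584
now 3.5 [0.5508 0.1091 0.0082] toolx [-0. -0. -1.] tooly [ 0.929 -0.37  -0.   ] yaw -21.71 F [-0.2 -0.5 -0.4] w 0.5839888436809427 q [-0.6   0.45  0.38  1.86 -0.21  0.87 -0.49]
0 shift [ 4.2 -0.4  0.3] rotvec [0.009 0.    0.   ] deg 0.5 shift in final axes [ 4.2 -0.4  0.3]
180 shift [ 4.2 -0.4  0.3] rotvec [-3.133 -0.     0.   ] deg 179.5 shift in final axes [ 4.2  0.4 -0.3]
```

```bash
python3 -m handwheel '4 0 0 0.008 0 0 45; 0 0 0 0 0 0 28; 0 0 0 0 0 0 28; 0 0 0 0 0 0 28; 0 0 0 0 0 0 28; 0 0 0 0 0 0 28' 60; python3 -c "
from h import *
plan([.5503,.1090,.004],-22.2)
from workcell import cams,manip
o=manip.get_obs();c=cams.camera('wrist');cv2.imwrite('pics/w2.png',c['color'])"
```

```text
clock: 4.1
position: [0.5516, 0.1093, 0.0054]
ee_rot: [0.588, 0.394, -0.586, 0.394]
ft_force: [-0.5, 0.4, 6.3]
grip_width: 0.375
now 4.1 [0.5516 0.1093 0.0054] toolx [ 0.002  0.001 -1.   ] tooly [ 0.926 -0.378  0.001] yaw -22.23 F [-0.5  0.4  6.3] w 0.3748800310870654 q [-0.6   0.45  0.38  1.86 -0.22  0.86 -0.49]
0 shift [ 1.4 -1.1  0.8] rotvec [-0.    -0.001 -0.001] deg 0.1 shift in final axes [ 1.4 -1.1  0.8]
180 shift [ 1.4 -1.1  0.8] rotvec [ 3.141e+00 -2.000e-03  2.000e-03] deg 180.0 shift in final axes [ 1.4  1.1 -0.8]
```

View pics/w2.png

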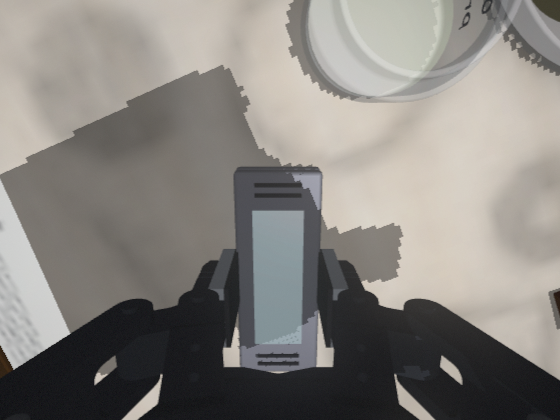

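The carrier is gripped centrally between the pads (picture columns 235-320). I lift it and look.

```bash
python3 -m handwheel '-5 0 0 0 0 0 28; -20 0 0 0 0 0 28; -40 0 0 0 0 0 28; -45 0 0 0 0 0 28; -45 0 0 0 0 0 28; -40 0 0 0 0 0 28; 0 0 0 0 0 0 28'; python3 -c "
from h import *
plan([.5445,-.154,.2],-15.7)
from workcell import cams,manip
o=manip.get_obs();
T=np.eye(4);T[:3,:3]=R.from_quat(o['ee_rot']).as_matrix();T[:3,3]=o['position']
c=cams.camera('wrist');cv2.imwrite('pics/w3.png',c['color']);np.savez('pics/w3.npz',T=T,**c)
c=cams.camera('side');cv2.imwrite('pics/s3.png',c['color']);np.savez('pics/s3.npz',T=T,**c)
W=cloud(c)
for r in cams.outline_of('side','carrier'):
  Q=W[r['region']&(c['depth']>0)];print(r['conf'],r['box'],Q.mean(0),np.percentile(Q[:,2],[5,50,95]))
"
```

```text
clock: 4.85
position: [0.5534, 0.1095, 0.2055]
ee_rot: [0.59, 0.393, -0.584, 0.395]
ft_force: [0.7, -0.6, -0.5]
grip_width: 0.376
now 4.85 [0.5534 0.1095 0.2055] toolx [ 0.009  0.004 -1.   ] tooly [ 0.926 -0.379  0.007] yaw -22.25 F [ 0.7 -0.6 -0.5] w 0.3764234564460301 q [-0.66  0.21  0.44  1.69 -0.1   1.25 -0.58]
0 shift [  4.5  91.5 247.3] rotvec [-0.114 -0.006 -0.007] deg 6.6 shift in final axes [  5.5  62.7 256.1]
180 shift [  4.5  91.5 247.3] rotvec [ 3.027 -0.011  0.009] deg 173.4 shift in final axes [   5.5  -62.7 -256.1]
0.91 [202.6, 142.1, 45.0, 38.7] [0.55698328 0.12704948 0.20818176] [0.20012935 0.20996172 0.21151855]
0.86 [330.6, 163.0, 42.8, 24.1] [ 0.33695353 -0.12757603  0.01068434] [0.00078193 0.01263872 0.01551799]
```

View pics/w3.png

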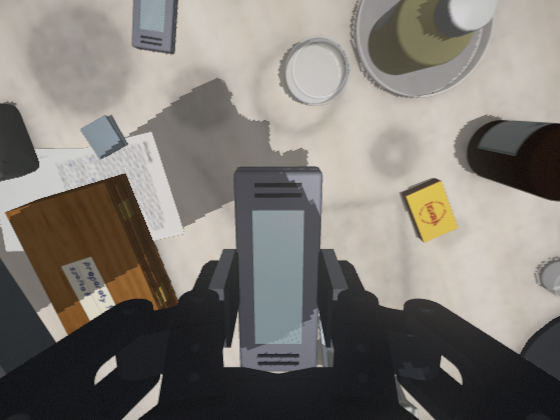

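View pics/s3.png

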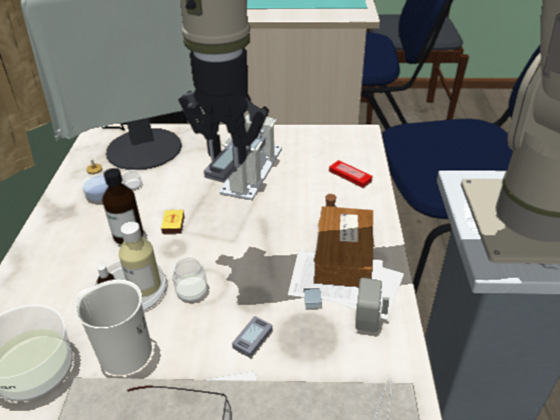

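```bash
python3 -m handwheel '0 13 41 -0.038 -0.002 -0.002 28; 0 13 41 -0.038 -0.002 -0.002 28; 0 12 41 -0.038 -0.002 -0.003 28; 0 10 41 0 0 0 28; 0 10 41 0 0 0 28; 0 10 41 0 0 0 28; 0 3 10 0 0 0 28; 0 0 0 0 0 0 28'; python3 -c "
from h import *
plan([.5445,-.154,.2],-15.7)
from workcell import cams,manip
o=manip.get_obs();
T=np.eye(4);T[:3,:3]=R.from_quat(o['ee_rot']).as_matrix();T[:3,3]=o['position']
for n in ['wrist','side','top']:
  c=cams.camera(n);cv2.imwrite('pics/%s4.png'%n,c['color']);np.savez('pics/%s4.npz'%n,T=T,**c)
"
```

```text
clock: 5.8
position: [0.5389, -0.1583, 0.1986]
ee_rot: [-0.56, -0.427, 0.568, -0.425]
ft_force: [0.8, 1.5, -1.6]
grip_width: 0.38
now 5.8 [ 0.5389 -0.1583  0.1986] toolx [-0.011 -0.004 -1.   ] tooly [ 0.962 -0.274 -0.01 ] yaw -15.92 F [ 0.8  1.5 -1.6] w 0.3803246339624963 q [-0.32  0.24  0.6   1.7  -0.14  1.26  0.04]
0 shift [-1.5  4.2 -5.7] rotvec [-0.004  0.007  0.01 ] deg 0.7 shift in final axes [-1.4  4.2 -5.7]
180 shift [-1.5  4.2 -5.7] rotvec [ 3.138  0.015 -0.011] deg 179.8 shift in final axes [-1.4 -4.2  5.7]
```

View pics/wrist4.png

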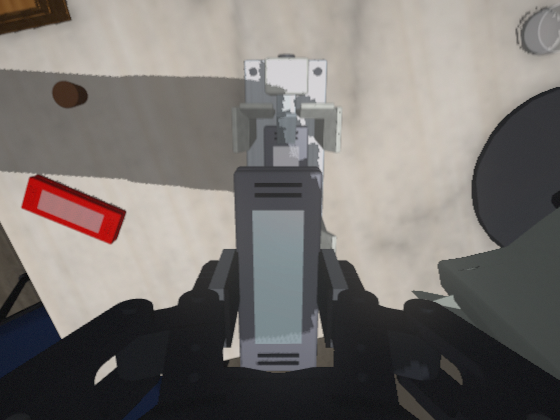

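View pics/side4.png

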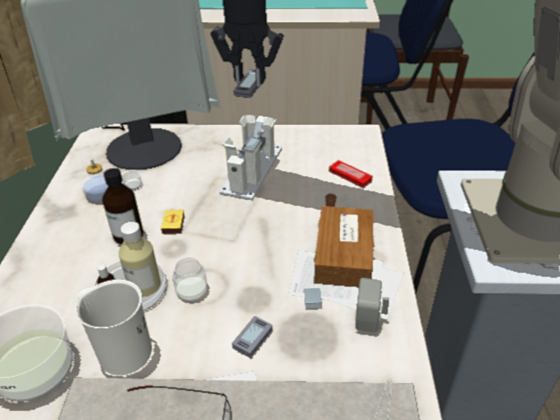

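```bash
python3 - <<'E'
from h import *
c=dict(np.load('pics/wrist4.npz'));Tc=c['T_tool_cam'];P=cloud(c,Tc)*1000;m=c['depth']>0
T=c['T'];W=cloud(c,T@Tc)
# carrier top: in tool coords
Q=P[165:372,232:324].reshape(-1,3);Q=Q[m[165:372,232:324].ravel()]
h=np.histogram(Q[:,0],bins=np.arange(-40,10,2));print([(b,n) for n,b in zip(*h) if n>50])
S=Q[(abs(Q[:,0]+np.median(-Q[:,0]))<4)]
print('car top x',np.median(S[:,0]),'y',np.percentile(S[:,1],[1,99]),'z',np.percentile(S[:,2],[.5,99.5]))
A=np.c_[S[:,1:],np.ones(len(S))];print('plane tilt',np.linalg.lstsq(A,S[:,0],rcond=None)[0])
# magazine pts
V=W.reshape(-1,3)[m.ravel()];u=np.array([np.cos(np.radians(74.3)),np.sin(np.radians(74.3))]);n=np.array([u[1],-u[0]])
rel=(V[:,:2]-[.545,-.154]);a=rel@u*1000;b=rel@n*1000;z=V[:,2]*1000
for lo,hi in [(3,12),(70,85),(85,93),(93,105)]:
    k=(z>lo)&(z<hi)&(a>25)&(a<115)&(abs(b)<60)
    print(lo,hi,k.sum(),'a',np.percentile(a[k],[1,50,99]).round(1),'b',np.percentile(b[k],[1,50,99]).round(1))
k=(z>88)&(z<105)&(a>25)&(a<115)&(abs(b)<60)
print(cv2.minAreaRect(np.c_[a[k],b[k]].astype(np.float32)))
k=(z>0)&(z<105)&(a>80)&(a<115)&(abs(b)<60);print(np.histogram(z[k],bins=np.arange(0,106,5)))
# monitor
t=dict(np.load('pics/top0.npz'));s=dict(np.load('pics/side4.npz'))
for nm,cc in (('top',t),('side',s)):
    X=cloud(cc).reshape(-1,3);X=X[cc['depth'].ravel()>0];k=(X[:,2]>.13)&(X[:,2]<.5)&(X[:,0]>.45)&(X[:,0]<1)&(X[:,1]<0)
    Y=X[k];d=np.hypot(Y[:,0]-.545,Y[:,1]+.154);i=d.argsort()[:3];print(nm,Y[i],d[i])
E
```

```text
[(np.int64(-30), np.int64(72)), (np.int64(-28), np.int64(84)), (np.int64(-26), np.int64(97)), (np.int64(-24), np.int64(78)), (np.int64(-22), np.int64(84)), (np.int64(-20), np.int64(89)), (np.int64(-18), np.int64(76)), (np.int64(-16), np.int64(92)), (np.int64(-14), np.int64(73)), (np.int64(-12), np.int64(1169)), (np.int64(-10), np.int64(14504)), (np.int64(-8), np.int64(688)), (np.int64(-6), np.int64(60)), (np.int64(-2), np.int64(137)), (np.int64(0), np.int64(97))]
car top x -9.105297964374342 y [-16.05166031  16.8522313 ] z [-43.97392654  44.15974982]
plane tilt [ 2.30909341e-03 -1.69003662e-03 -9.10334455e+00]
3 12 2437 a [26.6 71.  96.6] b [-35.1  -9.4  35.6]
70 85 2151 a [33.3 76.1 93.4] b [-25.8   0.5  26.4]
85 93 1045 a [30.2 51.7 56. ] b [-30.4   1.2  31.1]
93 105 1446 a [30.3 55.8 61.8] b [-35.9  -8.8  36.4]
((45.68170166015625, 0.26557159423828125), (32.14339065551758, 72.84453582763672), 0.17148761451244354)
(array([2216,  712,  101,    0,    0,    0,    0,    0,    0,    0,    0,
          0,    0,   10,   52,  222,  533,    0,    0,    0,    0]), array([  0,   5,  10,  15,  20,  25,  30,  35,  40,  45,  50,  55,  60,
        65,  70,  75,  80,  85,  90,  95, 100, 105]))
top [[ 0.62205548 -0.2550935   0.13130239]
 [ 0.62467608 -0.25671698  0.14075908]
 [ 0.62428617 -0.2572989   0.13131046]] [0.12711193 0.12999637 0.13021889]
side [[ 0.54578957 -0.15430836  0.20863548]
 [ 0.54398046 -0.15400567  0.20674639]
 [ 0.54596895 -0.15486371  0.20632247]] [0.00084765 0.00101955 0.00129802]
```

```bash
python3 -m handwheel '0 4.5 -6 -0.004 0.007 0.01 28; 20 0 0 0 0 0 28; 30 0 0 0 0 0 28; 20 0 0 0 0 0 28; 4 0 0 0 0 0 28; 0 0 0 0 0 0 28; 0 0 0 0 0 0 28';  python3 -c "
from h import *
plan([.5449,-.154,.0483],-15.7)"
```

```text
clock: 6.65
position: [0.5471, -0.1514, 0.1271]
ee_rot: [0.564, 0.428, -0.561, 0.429]
ft_force: [-0.5, 0.9, -0.3]
grip_width: 0.374
now 6.65 [ 0.5471 -0.1514  0.1271] toolx [ 0.005  0.001 -1.   ] tooly [ 0.964 -0.266  0.004] yaw -15.43 F [-0.5  0.9 -0.3] w 0.3738186921459621 q [-0.3   0.31  0.58  1.78 -0.19  1.1   0.08]
0 shift [78.7 -1.8  3.2] rotvec [ 0.005 -0.002 -0.004] deg 0.4 shift in final axes [78.8 -1.4  3.1]
180 shift [78.7 -1.8  3.2] rotvec [-3.137e+00  7.000e-03 -3.000e-03] deg 179.7 shift in final axes [78.8  1.4 -3.1]
```

```bash
python3 -m handwheel '0 -1.5 3 0.004 -0.002 -0.004 28; 8 0 0 0 0 0 28; 8 0 0 0 0 0 28; 0 0 0 0 0 0 28; 0 0 0 0 0 0 28';  python3 -c "
from h import *
plan([.5449,-.154,.0483],-15.7)
from workcell import cams,manip
o=manip.get_obs();
T=np.eye(4);T[:3,:3]=R.from_quat(o['ee_rot']).as_matrix();T[:3,3]=o['position']
for n in ['wrist','side','top']:
  c=cams.camera(n);cv2.imwrite('pics/%s5.png'%n,c['color']);np.savez('pics/%s5.npz'%n,T=T,**c)
  if n=='side':cv2.imwrite('pics/side5c.png',cv2.resize(c['color'][20:220,160:340],None,fx=3,fy=3))
"
```

```text
clock: 7.15
position: [0.5437, -0.1543, 0.1095]
ee_rot: [-0.563, -0.427, 0.564, -0.427]
ft_force: [-0.1, 0.4, -0.5]
grip_width: 0.374
now 7.15 [ 0.5437 -0.1543  0.1095] toolx [-0.002 -0.    -1.   ] tooly [ 0.963 -0.271 -0.002] yaw -15.71 F [-0.1  0.4 -0.5] w 0.37409492046071857 q [-0.29  0.34  0.58  1.79 -0.2   1.08  0.09]
0 shift [61.2  1.2 -0.6] rotvec [-0.     0.001  0.002] deg 0.1 shift in final axes [61.2  1.  -0.6]
180 shift [61.2  1.2 -0.6] rotvec [ 3.141e+00  3.000e-03 -1.000e-03] deg 180.0 shift in final axes [61.2 -1.   0.6]
```

View pics/wrist5.png

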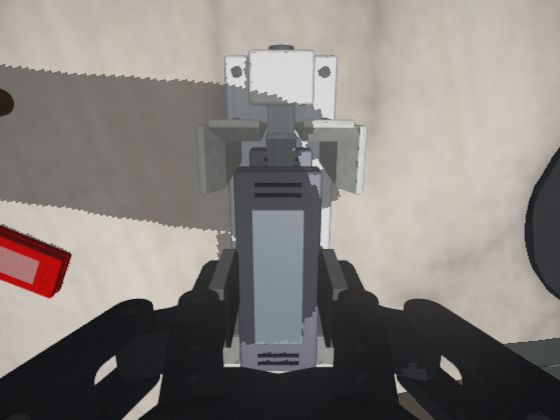

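View pics/side5c.png

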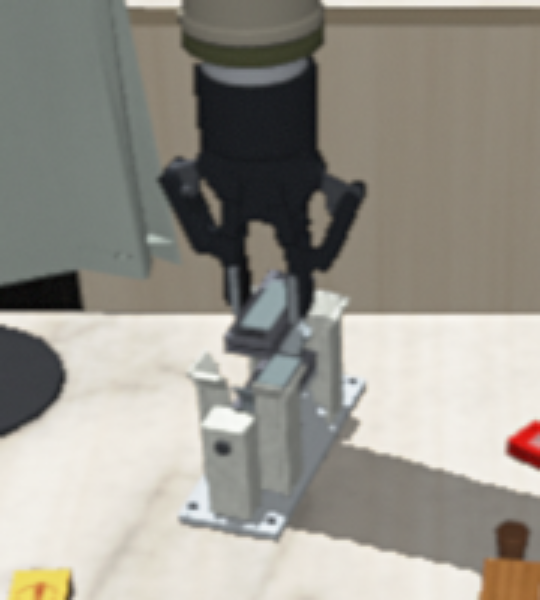

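The carrier sits centred between the guides: in the picture the guides span columns 200-362 and the carrier 235-321. Lowering in steps while I watch the force.

```bash
python3 -m handwheel '10 1 -0.6 0 0.001 0.002 28; 10 0 0 0 0 0 28; 8 0 0 0 0 0 28; 6 0 0 0 0 0 28; 4 0 0 0 0 0 28; 0 0 0 0 0 0 28' 90;  python3 -c "
from h import *
plan([.5449,-.154,.0473],-15.7)"
```

```text
clock: 7.9
position: [0.545, -0.154, 0.0713]
ee_rot: [0.564, 0.427, -0.563, 0.427]
ft_force: [0.0, -0.3, 0.8]
grip_width: 0.362
now 7.9 [ 0.545  -0.154   0.0713] toolx [ 0.  0. -1.] tooly [ 0.963 -0.271  0.   ] yaw -15.7 F [ 0.  -0.3  0.8] w 0.36168678204739174 q [-0.27  0.39  0.56  1.82 -0.24  1.    0.11]
0 shift [24.  -0.1  0.1] rotvec [ 0. -0. -0.] deg 0.0 shift in final axes [24.  -0.1  0.1]
180 shift [24.  -0.1  0.1] rotvec [-3.142  0.    -0.   ] deg 180.0 shift in final axes [24.   0.1 -0.1]
```

```bash
python3 -m handwheel '4 0 0 0 0 0 28; 4 0 0 0 0 0 28; 4 0 0 0 0 0 28; 4 0 0 0 0 0 28; 0 0 0 0 0 0 28' ;  python3 -m handwheel '4 0 0 0 0 0 28; 4 0 0 0 0 0 28; 0 0 0 0 0 0 28; 0 0 0 0 0 0 28'; python3 -c "
from h import *
plan([.5449,-.154,.0473],-15.7)
from workcell import cams,manip
o=manip.get_obs();
T=np.eye(4);T[:3,:3]=R.from_quat(o['ee_rot']).as_matrix();T[:3,3]=o['position']
for n in ['wrist','side']:
  c=cams.camera(n);cv2.imwrite('pics/%s6.png'%n,c['color']);np.savez('pics/%s6.npz'%n,T=T,**c)
  if n=='side':cv2.imwrite('pics/side6c.png',cv2.resize(c['color'][60:220,190:310],None,fx=4,fy=3.7))
  else:
    P=cloud(c,c['T_tool_cam'])*1000;Q=P[200:340,250:305].reshape(-1,3);print('top of carrier in tool x',np.median(Q[:,0]),'world z top',np.median(cloud(c,T@c['T_tool_cam'])[200:340,250:305,2]), np.linalg.lstsq(np.c_[Q[:,1:],np.ones(len(Q))],Q[:,0],rcond=None)[0])
"
```

```text
clock: 8.4
position: [0.5453, -0.1541, 0.0555]
ee_rot: [0.564, 0.427, -0.563, 0.427]
ft_force: [2.6, -1.1, 2.6]
grip_width: 0.366
clock: 8.8
position: [0.5451, -0.154, 0.0479]
ee_rot: [0.564, 0.427, -0.563, 0.427]
ft_force: [1.7, -0.5, 4.9]
grip_width: 0.363
now 8.8 [ 0.5451 -0.154   0.0479] toolx [ 0.001  0.    -1.   ] tooly [ 0.963 -0.271  0.001] yaw -15.7 F [ 1.7 -0.5  4.9] w 0.36322218560735303 q [-0.26  0.42  0.55  1.84 -0.26  0.96  0.13]
0 shift [ 0.6 -0.2  0.1] rotvec [-0.    -0.    -0.001] deg 0.0 shift in final axes [ 0.6 -0.2  0.1]
180 shift [ 0.6 -0.2  0.1] rotvec [ 3.142e+00 -1.000e-03  1.000e-03] deg 180.0 shift in final axes [ 0.6  0.2 -0.1]
top of carrier in tool x -9.071114413315858 world z top 0.056923318620784855 [-6.26016837e-03  1.34906059e-01 -9.44506152e+00]
```

View pics/wrist6.png

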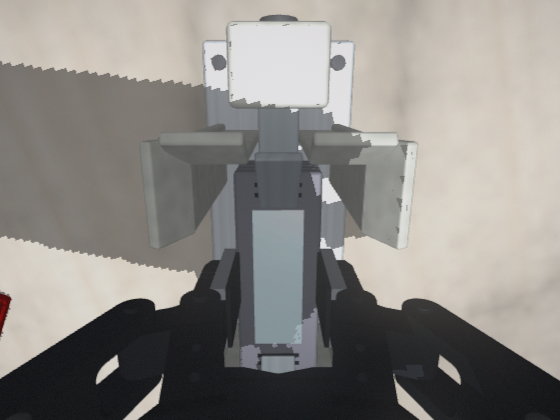

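View pics/side6c.png

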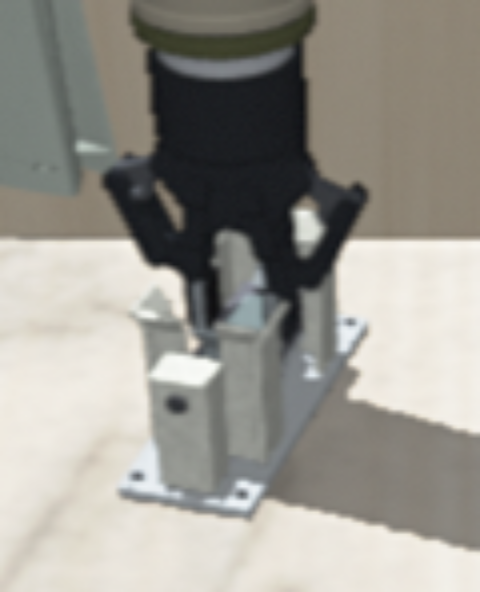

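The lips now overlap both ends of the carrier (near (280,185) and (280,362)). I press 2 mm more and check the tilt.

```bash
python3 -m handwheel '2 0 0 0 0 0 28; 0 0 0 0 0 0 28'; python3 -c "
from h import *
from workcell import cams,manip
o=manip.get_obs();print(o['position'],o['ft_force'])
T=np.eye(4);T[:3,:3]=R.from_quat(o['ee_rot']).as_matrix();T[:3,3]=o['position']
c=cams.camera('wrist');P=cloud(c,T@c['T_tool_cam'])
for r in range(150,372,12): print(r,(P[r,278]*1000).round(1),(P[r,246]*1000).round(1),(P[r,312]*1000).round(1))
"
```

```text
clock: 9.1
position: [0.5451, -0.154, 0.0457]
ee_rot: [0.564, 0.427, -0.563, 0.427]
ft_force: [1.9, -1.5, 4.6]
grip_width: 0.365
[ 0.54508916 -0.15395     0.04572049] [ 1.87635909 -1.46604517  4.61491789]
150 [ 560.2 -102.8   64.9] [551.8 -98.1  83.3] [ 569.7 -101.9   93.3]
162 [ 560.  -103.4   87.2] [ 551.1 -101.1   85.8] [ 569.3 -106.    87.4]
174 [ 558.8 -107.6   82.6] [ 545.8 -109.4   54.7] [ 569.7 -116.1   55.1]
186 [ 557.5 -112.3   76.9] [ 544.4 -113.8   54.9] [ 568.6 -120.6   54.7]
198 [ 555.9 -118.    69.4] [ 543.1 -118.2   55.2] [ 567.4 -125.1   55. ]
210 [ 553.5 -126.3   54.7] [ 541.6 -123.    54.6] [ 566.2 -129.8   54.9]
222 [ 552.2 -130.9   55. ] [ 540.1 -127.8   54. ] [ 565.  -134.9   53.8]
234 [ 551.  -135.5   55.5] [ 538.7 -132.4   54.8] [ 563.8 -139.9   53.5]
246 [ 549.5 -140.7   54.7] [ 537.2 -137.3   54.7] [ 562.5 -144.1   55.2]
258 [ 548.2 -145.4   55.4] [ 535.7 -142.1   54.9] [ 561.3 -148.6   56.4]
270 [ 546.7 -150.6   55. ] [ 534.3 -147.    55.2] [ 559.9 -154.7   54.3]
282 [ 545.3 -155.5   55.5] [ 532.6 -152.3   54.9] [ 558.6 -159.7   54.7]
294 [ 543.6 -161.6   54. ] [ 530.8 -158.    54.1] [ 557.3 -165.2   54.4]
306 [ 542.3 -166.1   55.5] [ 529.2 -163.3   54.2] [ 555.9 -170.2   55.2]
318 [564.4 -88.1 188.9] [ 527.4 -168.9   54. ] [ 554.5 -176.3   54.3]
330 [ 539.  -177.9   54.4] [ 526.  -173.8   55.1] [ 553.  -182.3   53.8]
342 [ 537.5 -183.5   54.7] [ 524.1 -179.9   54.5] [ 551.5 -188.2   53.6]
354 [ 535.9 -189.2   54.9] [ 522.5 -185.2   55.2] [ 550.1 -193.4   54.6]
366 [ 536.4 -187.4   64.6] [ 520.6 -191.5   54.7] [ 548.4 -200.5   53.3]
```

The carrier is flat with its top at 55 mm, under both lips. Releasing.

```bash
python3 -m handwheel '0 0 0 0 0 0 40; 0 0 0 0 0 0 48; 0 0 0 0 0 0 56; 0 0 0 0 0 0 56; 0 0 0 0 0 0 56'; python3 -c "
from h import *
from workcell import cams,manip
o=manip.get_obs();
T=np.eye(4);T[:3,:3]=R.from_quat(o['ee_rot']).as_matrix();T[:3,3]=o['position']
c=cams.camera('wrist');cv2.imwrite('pics/wrist7.png',c['color']);P=cloud(c,T@c['T_tool_cam'])
for r in range(150,372,20): print(r,(P[r,278]*1000).round(1),(P[r,246]*1000).round(1),(P[r,312]*1000).round(1))
"
```

```text
clock: 9.65
position: [0.5449, -0.1539, 0.0457]
ee_rot: [0.564, 0.427, -0.563, 0.427]
ft_force: [-0.3, 0.1, -0.2]
grip_width: 0.655
150 [ 560.  -102.9   63.6] [552.2 -97.6  87.9] [ 569.7 -101.9   92.3]
170 [ 559.1 -105.9   85. ] [ 545.6 -108.4   51. ] [ 570.1 -115.3   51.1]
190 [ 556.8 -114.1   74.5] [ 544.8 -114.    61.1] [ 567.9 -120.7   60. ]
210 [ 553.8 -124.7   59.9] [ 542.4 -121.4   60.2] [ 566.  -128.2   59.8]
230 [ 551.8 -131.9   61.1] [ 540.1 -129.    60.1] [ 564.1 -135.7   60.2]
250 [ 549.6 -139.6   61.3] [ 537.9 -136.4   60.9] [ 562.1 -143.6   60. ]
270 [ 547.2 -148.2   60. ] [ 535.5 -144.2   61.5] [ 560.  -151.7   60.2]
290 [ 545.1 -155.9   61.3] [ 532.8 -152.9   60.5] [ 557.9 -159.7   60.8]
310 [ 542.6 -164.5   61.1] [ 530.  -161.7   60. ] [ 555.7 -168.6   60.5]
330 [ 540.1 -173.5   60.9] [ 527.3 -170.5   60. ] [ 553.4 -177.5   60.6]
350 [ 537.4 -182.9   60.6] [ 524.6 -179.5   60.4] [ 551.1 -186.5   60.8]
370 [ 535.9 -188.5   65.5] [ 541.7 -141.4  120.9] [ 555.9 -146.   120.1]
```

View pics/wrist7.png

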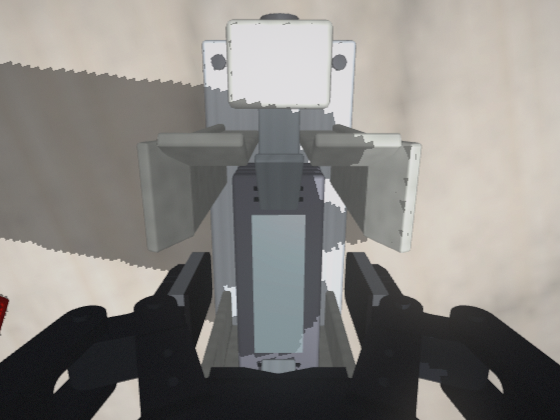

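With the fingers off, the carrier rose flat to the lips: its top is at about 60 mm at both ends. Retracting straight up.

```bash
python3 -m handwheel '-10 0 0 0 0 0 56; -20 0 0 0 0 0 56; -40 0 0 0 0 0 56; -40 0 0 0 0 0 56; -40 0 0 0 0 0 56; -40 0 0 0 0 0 56; -10 0 0 0 0 0 56; 0 0 0 0 0 0 56'; python3 -c "
from h import *
from workcell import cams,manip
o=manip.get_obs();print(o['clock'],o['position'],o['ft_force'])
T=np.eye(4);T[:3,:3]=R.from_quat(o['ee_rot']).as_matrix();T[:3,3]=o['position']
c=cams.camera('side');cv2.imwrite('pics/side8c.png',cv2.resize(c['color'][90:220,190:310],None,fx=4,fy=4,interpolation=cv2.INTER_CUBIC))
W=cloud(c)
for r in cams.outline_of('side','carrier'):
  Q=W[r['region']&(c['depth']>0)];print(r['conf'],r['box'],Q.mean(0).round(3),np.percentile(Q[:,2],[5,50,95]).round(3))
for r in cams.outline_of('side','short_carrier')[:1]:
  Q=W[r['region']&(c['depth']>0)];print('short',r['box'],Q.mean(0).round(3))
c=cams.camera('wrist');cv2.imwrite('pics/wrist8.png',c['color']);P=cloud(c,T@c['T_tool_cam'])
V=P[c['depth']>0];u=np.array([np.cos(np.radians(74.3)),np.sin(np.radians(74.3))]);n=np.array([u[1],-u[0]])
rel=V[:,:2]-[.545,-.154];a=rel@u*1000;b=rel@n*1000;z=V[:,2]*1000
k=(z>56)&(z<64)&(abs(a)<50)&(abs(b)<22);Q=np.c_[a,b,z][k];print(len(Q),cv2.minAreaRect(Q[:,:2].astype(np.float32)),np.linalg.lstsq(np.c_[Q[:,:2],np.ones(len(Q))],Q[:,2],rcond=None)[0])
"
```

```text
clock: 10.5
position: [0.5457, -0.1543, 0.2481]
ee_rot: [0.565, 0.426, -0.562, 0.428]
ft_force: [-0.0, 0.8, -0.9]
grip_width: 0.658
10.5 [ 0.54572963 -0.15433376  0.24805318] [-0.0225571   0.79688399 -0.90016985]
0.85 [329.8, 162.3, 41.5, 23.5] [ 0.336 -0.127  0.011] [0.002 0.013 0.015]
0.58 [238.1, 135.1, 28.1, 19.9] [ 0.536 -0.167  0.06 ] [0.051 0.059 0.063]
short [231.7, 318.4, 38.4, 37.1] [0.511 0.287 0.012]
1271 ((-0.7617149353027344, 2.6084957122802734), (33.969635009765625, 90.04881286621094), 89.8980712890625) [-3.69944462e-04  2.39691009e-03  6.34331673e+01]
```

View pics/side8c.png

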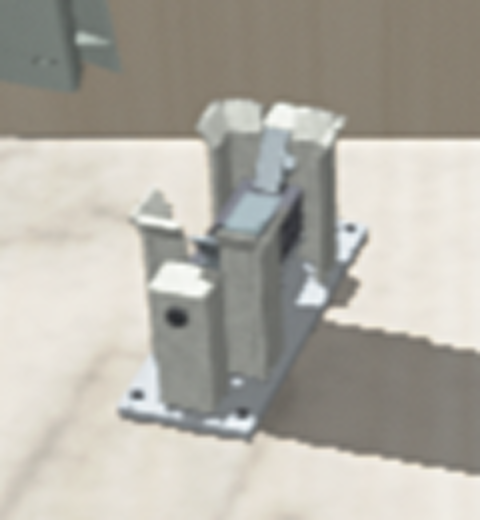

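View pics/wrist8.png

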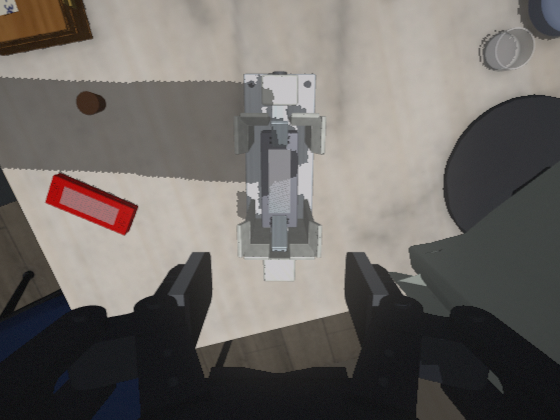

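The carrier is under both lips: (280,128) and (280,228) in the wrist picture. The wrist camera reads its top at 63 mm, against 60 from the previous look and 59 from the side camera. I'll recheck it relative to the guide tops once the arm has settled.

```bash
python3 -m handwheel '0 0 0 0 0 0 56; 0 0 0 0 0 0 56; 0 0 0 0 0 0 56'; python3 -c "
from h import *
from workcell import cams,manip
o=manip.get_obs();T=np.eye(4);T[:3,:3]=R.from_quat(o['ee_rot']).as_matrix();T[:3,3]=o['position']
for nm in ['wrist','top','side']:
  c=cams.camera(nm);P=cloud(c,T@c['T_tool_cam'] if nm=='wrist' else None)
  V=P[c['depth']>0];u=np.array([np.cos(np.radians(74.3)),np.sin(np.radians(74.3))]);n=np.array([u[1],-u[0]])
  rel=V[:,:2]-[.545,-.154];a=rel@u*1000;b=rel@n*1000;z=V[:,2]*1000
  k=(z>40)&(z<80)&(abs(a)<28)&(abs(b)<14);g=(z>90)&(z<108)&(abs(a)<65)&(abs(a)>28)&(abs(b)<45);d=(abs(z)<10)&(abs(b)>50)&(abs(b)<80)&(abs(a)<80)
  print(nm,k.sum(),'carrier z',np.median(z[k]),'guide top z',np.percentile(z[g],[50,97]) if g.any() else 0,'desk',np.median(z[d]) if d.any() else 0)
"
```

```text
clock: 11.0
position: [0.5448, -0.154, 0.2454]
ee_rot: [0.564, 0.427, -0.564, 0.427]
ft_force: [0.1, 0.4, 0.4]
grip_width: 0.654
wrist 1786 carrier z 60.631981642646714 guide top z [95.89989461 98.30300802] desk 0.0407331875603989
top 277 carrier z 59.83132809566038 guide top z [94.89277537 99.20413382] desk -1.0115886109116623
side 118 carrier z 59.44164195130397 guide top z [94.18943712 97.46473514] desk -1.098956150639041
```

Settled, all three cameras put the carrier's top about 60.6 mm above the desk. That puts its underside at about 46.5 mm, at rest against the lips. Handing in.

```bash
python3 -c "
from workcell import hand_in
print(hand_in())"
```

```text
the job is handed in; nothing more can be done
None
```

I loaded the long grey carrier into the magazine and handed the job in at about 11 s; no verdict was reported. I gripped it across its 34 mm, pushed it straight down past the lips until its top was about 5 mm under them, opened the fingers and pulled straight up.

Last checks, with the arm clear and still:
- **Height:** all three cameras put the top 60.5 to 60.8 mm above the desk, so the underside is at about 46.5 mm. The limit is 40 to 48.5 mm. Both lips are over the carrier's ends.
- **Position:** one wrist picture, taken while the arm was still settling, put the carrier flat, lengthwise and about 3 mm off the magazine's centre.
- **First carrier:** I did not measure the follower. The spring pushed back with about 5 N and the carrier came to rest against the lips, which fits two carriers in the magazine.
- **Short carrier:** the side camera showed it where it started, and I never touched it.

One reading disagreed: that same early wrist picture showed the top at 63 mm, but the repeat once the arm had settled gave 60.6 mm.

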